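# Square up a solar cell and hold the probe bar on it at the third click

## Task

Swing the blue-knobbed squaring lever of the solar-cell tester all the way to its stop, so that it pushes the cell carrier fully home against the two stop pins, then let it come back to rest and leave it. Next bring the probe bar down onto the cell: draw the red knob of the probe lever down, counting the clicks you feel, exactly to the third click and not past it, and finish while still holding it there for the reading (the lever springs up if let go). Do not touch the cell or its carrier, and leave the things around the tester where they are.

Things in the scene. Friction and masses are not known exactly. Their poses are not given: they have to be found in the camera images.
- fixture: The cell tester, fixed on the bench: aluminium base 290 x 300 mm (top at z = 20 mm), dark chuck (top at z = 32 mm), white column 62 x 110 mm, 174 mm tall, centred at x = 96 mm. Origin on the bench under where the carrier's centre belongs; x points away from the operator (the robot), y left, z up. Tester coordinates below are in this frame.
- carrier: White plate 92 (x) x 170 (y) x 6 mm, 0.15 to 0.3 kg, with a dark blue solar cell on it, loose on the chuck between low side guides. Origin at the centre of its underside. Fully home its origin is at x = 0 of the tester; it starts 6 to 13 mm nearer the robot, slightly askew, and slides home when the squaring lever is swung.
- stop_pins (a point): Point midway between the two steel stop pins (at y = +-60 mm of the tester, 8 mm thick, tops at z = 44 mm), on the line of their front faces (x = 46 mm) at the chuck's top. The far edge of the carrier touches both when it is home.
- pusher_knob (a point): Blue upright knob, 26 mm across, 40 mm tall, on the end of the squaring lever; origin at its centre, 62 mm above the bench; the flat arm below it has its top at z = 34 mm. At rest it is at x = -127, y = 106 mm of the tester, at the stop at x = -66, y = 115 mm; it moves away from the robot on an arc of 220 mm radius about the pivot of body pusher (x = -66, y = -105 mm).
- pusher: The squaring lever with the blue knob: flat steel arm lying in front of the carrier, origin on its vertical pivot at z = 24 mm. Its own y axis points along the arm to the knob. It swings 0.28 rad from rest to its stop, where its white roller has put the carrier home. It takes about 2 to 6 N at the knob; a spring brings it back when it is let go.
- lever_knob (a point): Red ball, 34 mm diameter, on the end of the probe lever, origin at its centre. At rest it is at x = -13, y = -92, z = 221 mm of the tester. It swings down and a little towards the robot on an arc of 130 mm radius about the origin of body probe_lever, in the tester's x-z plane. Nothing stands within 25 mm of its path except the lever.
- probe_lever: Flat steel lever with the red ball. Origin on its horizontal pivot, along the tester's y, at x = 85, y = -92, z = 135 mm of the tester. Its own -x axis points to the ball: 0.72 rad above level at rest, at most 0.58 rad below. A spring pushes it up, 5 to 6 N at the ball at rest, about 8 N at the third click: the clicks do not hold it there, so it must be held.
- click_ring: Brass ring, 96 mm diameter, on the lever's shaft, 20 mm left of the lever; five teeth on it give four clicks to a sprung roller on the lever. It was set by the last user (it varies) and stays put. Origin on the shaft axis, y along the shaft; its -x axis points at the notch of the third click: there the ball has z = 0 in the ring's frame.
- ring_rim (a point): A point on the toothed rim of the click ring at the third notch. How clicks feel: 0.22 rad apart (29 mm of ball travel), the first 0.28 to 0.48 rad below rest. At the ball the force rises by some 4 N to climb a tooth, falls steadily to some 4 N below the spring's as the tooth is passed, then jumps up by 5 N or more within 4 mm as the roller seats in the notch: that is the click. At most 16 N.
- probes: Five sprung brass probes under the black probe bar (160 mm long in y, at x = 15 mm of the tester, top at z = 92 mm when raised). The bar goes down 18 mm per rad of lever, and the tips (z = 48 mm when raised) reach the cell before the third click. Origin at tip height, midway along the bar, 15 mm nearer the robot than the tips.
- flux_bottle: Bystander: small white flux bottle with red cap, 38 mm diameter, 85 mm tall, standing beside the tester. Origin at the centre of its underside.
- ribbon_spool: Bystander: white-flanged spool of copper-coloured ribbon, 72 mm diameter, 30 mm tall, lying flat beside the tester. Origin at the centre of its underside.
- tip_cleaner: Bystander: black soldering-tip cleaner cup filled with brass wool, 64 mm diameter, 42 mm tall, beside the tester. Origin at the centre of its underside.
There are look-alikes about, which are no part of the job. What is meant by the carrier is not brown or green, and is the smaller of those in its own colour.

How it is judged:
On the way, in this order (a step that is already met when the one before it is completed fails the run):
1. The squaring lever is at its stop and the carrier is home against the stop pins (x of pusher_knob in the frame of fixture above -0.0705 m and x of carrier in the frame of fixture above -0.0025 m and angle between the x axis of carrier and the x axis of fixture, either way round below 0.03 rad), for 0.1 s.
2. The squaring lever is back at rest and let go (x of pusher_knob in the frame of fixture below -0.1204 m and contact force between the fingers and pusher below 0.3 N), for 0.2 s.
At the end, for the whole second after the job is handed in: Carrier home (within 2.5 mm, square within 0.03 rad), squaring lever at rest (knob within 7 mm), fingers holding the probe lever still at the third click (knob within 8 mm, more than 2 N on the lever), probes pressing on the cell (more than 1 N) (x of carrier in the frame of fixture above -0.0025 m and angle between the x axis of carrier and the x axis of fixture, either way round below 0.03 rad and x of pusher_knob in the frame of fixture below -0.1204 m and z of lever_knob in the frame of click_ring between -0.008 and 0.008 m and angular speed of probe_lever below 0.1 rad/s and contact force between the fingers and probe_lever above 2 N and contact force between probes and carrier above 1 N); the arm keeps its last pose, push and grip.
It fails at once if The probe lever is taken past the third click, over the fourth tooth (z of lever_knob in the frame of click_ring below -0.018 m).
It fails at once if The robot touches the cell or its carrier (contact force between any of the fingers, the arm and carrier above 0.5 N).
It fails at once if A thing beside the tester is shifted or tipped (distance of any of flux_bottle, ribbon_spool, tip_cleaner from where it was at the start of the episode above 0.02 m or angle between any of flux_bottle, ribbon_spool, tip_cleaner's own z axis and vertical above 0.3 rad).
It also fails if it takes over 72 s, if anything falls off the work surface, if the arm or the gripper's body presses on something with over 40 N, if the wrist force passes 120 N, or if a joint passes its speed limit or range.

## Robot

A 6-joint arm with a two-finger parallel gripper is mounted at the origin on the work surface. World frame = base frame: x ahead of the robot, y to its left, z up, the work surface at z = 0. Lengths are in m, angles in rad, forces in N, time in s.
With the tool pointing down it reaches from about 0.25 to 0.725 m from the base axis. Payload 4 kg.
Tool frame: the origin (TCP) lies midway between the tips of the shut fingers; the grasp point (between the pads) lies 19 mm behind it; z points along the fingers, y is the direction in which the jaws open and shut (so a half turn about z gives the same grasp; the last joint's range is limited). The gripper opens to 85 mm and grips with 20 to 120 N. Pads are 22 mm wide; open, the fingers measure 114 mm over their backs; the gripper's body (76 mm by 85 mm) begins 54 mm behind the grasp point. The pads swing forward as they close: fully open they stand 13 mm farther back than shut.
Start: joints at [-1.268, 0.241, 0.005, 1.335, 0, 1.571], TCP at [0.149, -0.477, 0.231] pointing down, gripper open.
Joint ranges: [-2.72, 2.72], [-1.05, 1.87], [-1.09, 1.28], [-1.99, 2.15], [-1.42, 1.44], [-3.14, 3.14]. Speed limits (rad/s): [2.79, 2.79, 3.14, 3.14, 3.14, 3.14].

## Interface

Orientations are given as a unit quaternion [x, y, z, w].
In Python, from workcell import get_obs, camera, camera_model, job_done, masks_of gives the robot as it stands.
- The arm moves only by the tool jog_arm, never from a script. Its argument "deltas" is a list that holds one entry, the list of rows, each a list of 7 numbers: the shift along the tool's x, y, z in mm, then the turn, a rotation vector about the tool's x, y, z in degrees, then the finger opening in mm, from 0 to 85.4. A call has 1 to 5 rows; each row shifts and turns the pose as measured when the row begins, along the tool's axes as they then stand; what a row does not reach is not made up. A row lasts 1/10 s, in which the tool goes at most 50 mm and 8.59 degrees, less where a joint would pass 70% of its speed; a pose out of reach is approached as far as the arm can. A call with a gripper value outside its range is refused whole. The fingers move at their own pace and stop on an object; the grip force is fixed at half the most. Time passes only in rows, so rows that do not move let the fingers close. It gives the time, the measured TCP pose, the force and the opening at its end, in the units of the state.
- get_obs(): the state, without advancing time (a new reading comes with each control period).
- camera(name): name is "scene" or "top" or "wrist"; returns the picture (420x560x3 uint8, red, green, blue); there is no depth.
- camera_model(name): a dict with "fovy" (degrees; the focal length in pixels is half the picture's height over the tangent of half this angle, whatever the lens; pixels are square), "cx", "cy" (the principal point, pixels), "pose" (4x4, takes a point from camera to world coordinates); the wrist camera has in their place "T_tool_cam" (4x4, takes a point from camera to tool coordinates, whose origin is the TCP and whose axes are the flange's). Camera axes: x right, y down, z forward; pixel columns grow to the right and rows downward; lengths in m; the calibration is good to about 2 mm. A picture is of the moment at which its call begins: read the wrist's pose just before it. camera_model takes no time and is no camera call.
- job_done(): hands the job in, once; it reports no verdict.
Trained networks look in the newest picture that a camera, given by its name, has taken for a name from the list of things; names that differ only in an ending like _2 or _b are one class to them, and where a whole thing is asked for, a point or a joint stands for the part that bears it (a point fixed in the world has none). Each returns a list of dicts, best first, with "conf" (0 to 1); they miss things now and then, are a little off and sometimes report something else, mostly with a low value. They report only what shows in the picture. A call takes as long as a camera call. They do not tell look-alikes from the thing itself.
- masks_of(target, camera): "pixels" (420x560 bool, what is visible of it) and "at" ([column, row] in pixels, amid what is visible of it).
The state is a dict: "clock": time; "joint_pos": joint angles; "joint_vel": joint speeds; "tau": joint torques, N m; "eef_pos": TCP position; "tool_rot": TCP orientation; "ft_force": force on the tool from outside, world axes, zero at the start; "ft_torque": the same for the moment, N m; "grip_width": finger opening in m.
Only numpy, scipy, OpenCV 4.12 (cv2) and the standard library are available. Lean on these libraries where they do the work, as an engineer would, in place of code of your own. Each camera call takes 0.05 s, during which the arm holds its last target. There are 200 camera calls.

## Working session

There is one attempt and no reset: what is moved stays moved. The work goes in short steps, Python scripts to look and compute and a tool call to move; the robot and the scene stay as the last step left them, time stands still between calls to the robot, and variables do not carry over. Pictures are saved under pics/ and viewed, about 8 in all and at most 12, crops included, and the job is handed in when it is done.

Besides the shell and the picture viewer there is one more tool, called after "Request:" as name(argument=value, ...) on one line, values as JSON. jog_arm: Moves the arm, as the interface text tells. Its arguments: {"type":"object","properties":{"deltas":{"type":"array"}},"required":["deltas"]}

```bash
mkdir -p pics; cat > h.py <<'E'
import numpy as np, cv2
from workcell import *
from scipy.spatial.transform import Rotation as R
def f_of(m): return 210/np.tan(np.radians(m["fovy"])/2)
def ray(name,px):
    m=camera_model(name); P=np.array(m["pose"]); f=f_of(m)
    d=P[:3,:3]@np.array([(px[0]-m["cx"])/f,(px[1]-m["cy"])/f,1.]); return P[:3,3],d
def atz(name,px,z):
    o,d=ray(name,px); return o+d*(z-o[2])/d[2]
def proj(name,p):
    m=camera_model(name); P=np.array(m["pose"]); f=f_of(m)
    q=P[:3,:3].T@(np.asarray(p)-P[:3,3]); return np.array([m["cx"]+f*q[0]/q[2],m["cy"]+f*q[1]/q[2]])
def tri(a,b):
    (o1,d1),(o2,d2)=a,b; A=np.stack([d1,-d2],1); t=np.linalg.lstsq(A,o2-o1,rcond=None)[0]
    p,q=o1+d1*t[0],o2+d2*t[1]; return (p+q)/2,np.linalg.norm(p-q)
def save(n,im): cv2.imwrite(f"pics/{n}.png",cv2.cvtColor(im,cv2.COLOR_RGB2BGR))
E
python3 - <<'E'
from h import *
np.set_printoptions(precision=3,suppress=True)
a=camera("scene");b=camera("top");save("scene",a);save("top",b)
for c in("scene","top"):
    m=camera_model(c);print(c,m)
    for t in["pusher_knob","lever_knob","carrier","flux_bottle","ribbon_spool","tip_cleaner","click_ring","fixture"]:
        print(c,t,[(round(d["conf"],2),np.round(d["at"]).tolist(),int(d["pixels"].sum())) for d in masks_of(t,c)][:4])
print(get_obs())
E
```

```text
scene {'fovy': 57.02064025443886, 'cx': 273.8299870703211, 'cy': 212.08222484745284, 'pose': array([[-0.148,  0.557, -0.817,  1.24 ],
       [ 0.989,  0.076, -0.127,  0.113],
       [-0.008, -0.827, -0.562,  0.669],
       [ 0.   ,  0.   ,  0.   ,  1.   ]])}
scene pusher_knob [(0.72, [298.0, 270.0], 544)]
scene lever_knob [(0.61, [212.0, 243.0], 626), (0.42, [251.0, 305.0], 14480)]
scene carrier [(0.84, [164.0, 236.0], 2183), (0.76, [287.0, 300.0], 568), (0.72, [405.0, 207.0], 1829), (0.59, [327.0, 229.0], 1233)]
scene flux_bottle [(0.77, [366.0, 295.0], 511)]
scene ribbon_spool [(0.62, [367.0, 359.0], 1249)]
scene tip_cleaner [(0.3, [209.0, 242.0], 595)]
scene click_ring [(0.64, [199.0, 280.0], 632)]
scene fixture [(0.74, [252.0, 303.0], 14438)]
top {'fovy': 42.73545846312011, 'cx': 278.4521169708483, 'cy': 210.4611381270004, 'pose': array([[-0.004, -1.   ,  0.031,  0.428],
       [-1.   ,  0.004,  0.002,  0.01 ],
       [-0.002, -0.031, -1.   ,  1.551],
       [ 0.   ,  0.   ,  0.   ,  1.   ]])}
top pusher_knob [(0.8, [285.0, 182.0], 643), (0.28, [284.0, 155.0], 1335)]
top lever_knob [(0.84, [325.0, 136.0], 407)]
top carrier [(0.96, [287.0, 155.0], 1391), (0.96, [161.0, 305.0], 3661), (0.85, [398.0, 225.0], 3369), (0.57, [240.0, 261.0], 1880)]
top flux_bottle [(0.51, [206.0, 164.0], 167)]
top ribbon_spool [(0.97, [207.0, 112.0], 525)]
top tip_cleaner [(0.94, [370.0, 156.0], 410)]
top click_ring [(0.55, [320.0, 112.0], 143)]
top fixture [(0.9, [290.0, 146.0], 9830)]
{'clock': 0.9, 'joint_pos': array([-1.268,  0.241,  0.005,  1.335, -0.   ,  1.571]), 'joint_vel': array([ 0.   , -0.002,  0.001,  0.001,  0.001,  0.001]), 'tau': array([  0.   , -37.219,  25.27 ,   0.001,   0.   ,   0.   ]), 'eef_pos': array([ 0.149, -0.477,  0.231]), 'tool_rot': array([0.989, 0.151, 0.   , 0.   ]), 'ft_force': array([ 0.02 , -0.803, -0.22 ]), 'ft_torque': array([0.051, 0.015, 0.021]), 'grip_width': 0.08575649394312952}
```

View pics/scene.png

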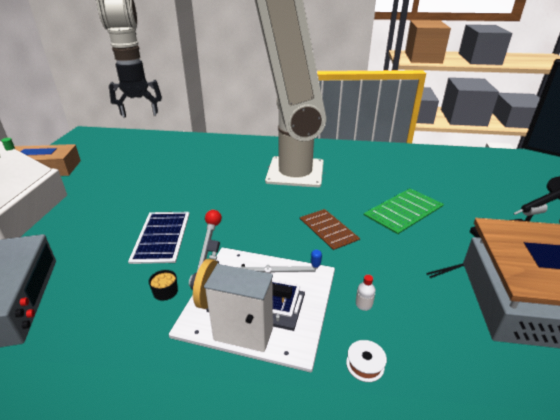

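View pics/top.png

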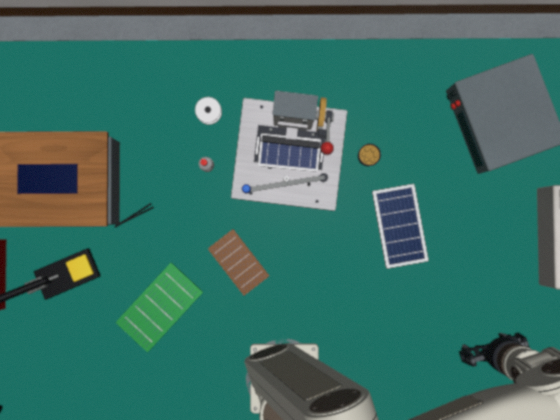

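Both pictures show the tester with its blue knob at top (247,188) / scene (316,257) and red ball at top (327,148) / scene (213,217). There are four carrier candidates in the top view:
- (290,153): white, on the tester chuck, 65 px long.
- (400,225): white, larger, about 80 px long, lying on the bench.
- (238,262): brown.
- (160,306): green.

The one on the chuck fits, because it is the smaller of the two white ones. I'll confirm that in a crop.

```bash
python3 - <<'E'
from h import *
from scipy.optimize import least_squares
np.set_printoptions(precision=4,suppress=True)
I={c:camera(c) for c in("scene","top")}
def blob(c,kind,near,r=22):
    h=cv2.cvtColor(I[c],cv2.COLOR_RGB2HSV).astype(int);H,S,V=h[...,0],h[...,1],h[...,2]
    m=((H<8)|(H>172))&(S>150)&(V>70) if kind=="red" else (H>105)&(H<125)&(S>170)&(V>90)
    yy,xx=np.mgrid[:420,:560]; m&=np.hypot(xx-near[0],yy-near[1])<r
    n,l,st,ce=cv2.connectedComponentsWithStats(m.astype(np.uint8)); k=1+np.argmax(st[1:,4]); return ce[k],st[k]
B={(k,c):blob(c,k,p) for k,c,p in [("red","top",(327,148)),("red","scene",(213,217)),("blue","top",(247,188)),("blue","scene",(316,257))]}
for k,v in B.items():print(k,v)
for k in("red","blue"):print(k,tri(ray("scene",B[k,"scene"][0]),ray("top",B[k,"top"][0])))
F={"red":[-.013,-.092,.221],"blue":[-.127,.106,.062]}
def w(p,q):
    c,s=np.cos(p[2]),np.sin(p[2]);return np.array([p[0]+c*q[0]-s*q[1],p[1]+s*q[0]+c*q[1],q[2]])
res=lambda p:np.concatenate([proj(c,w(p,F[k]))-B[k,c][0] for k,c in B])
s=least_squares(res,[.55,-.03,0]);print(s.x,s.fun)
# base outline corners
import itertools
mk=[d for d in masks_of("fixture","top")][0]["pixels"].astype(np.uint8)
cn=max(cv2.findContours(mk,0,2)[0],key=cv2.contourArea)
print(cv2.approxPolyDP(cn,6,True).reshape(-1,2).tolist())
for px in [(244,99),(347,108),(336,209),(232,198)]:print(px,atz("top",px,.02))
for n,px in dict(spool=(207.5,110),bottle=(205,163),tip=(370,155)).items():
    q=atz("top",px,.03);c,sn=np.cos(s.x[2]),np.sin(s.x[2]);d=q[:2]-s.x[:2];print(n,q,[c*d[0]+sn*d[1],-sn*d[0]+c*d[1]])
cr=cv2.resize(I["top"][85:285,220:440],None,fx=3.4,fy=3,interpolation=cv2.INTER_CUBIC)
save("crop1",cr)
E
```

```text
('red', 'top') (array([326.5, 147.5]), array([322, 143,  10,  10,  88], dtype=int32))
('red', 'scene') (array([212.8539, 216.927 ]), array([205, 210,  16,  15, 178], dtype=int32))
('blue', 'top') (array([245.7143, 189.8571]), array([244, 189,   5,   3,   7], dtype=int32))
('blue', 'scene') (array([316.029 , 257.7609]), array([312, 250,  10,  17, 138], dtype=int32))
red (array([ 0.6256, -0.1069,  0.223 ]), np.float64(0.00041580569619640494))
blue (array([0.5325, 0.1043, 0.0598]), np.float64(0.0006853742645230183))
[ 0.648  -0.0167 -0.1149] [-0.1225  0.5228  0.5079  0.5089  0.4698 -0.6059 -0.3094 -0.327 ]
[[244, 98], [232, 196], [334, 209], [346, 111], [314, 95]]
(244, 99) [0.7968 0.1114 0.02  ]
(347, 108) [ 0.7693 -0.1842  0.02  ]
(336, 209) [ 0.4793 -0.1504  0.02  ]
(232, 198) [0.5121 0.1464 0.02  ]
spool [0.7633 0.215  0.03  ] [np.float64(0.08799702147278499), np.float64(0.24338931182394707)]
bottle [0.6116 0.2222 0.03  ] [np.float64(-0.06353057652859012), np.float64(0.2331020177222754)]
tip [ 0.6322 -0.2473  0.03  ] [np.float64(0.010782443871693869), np.float64(-0.23086615316209955)]
```

View pics/crop1.png

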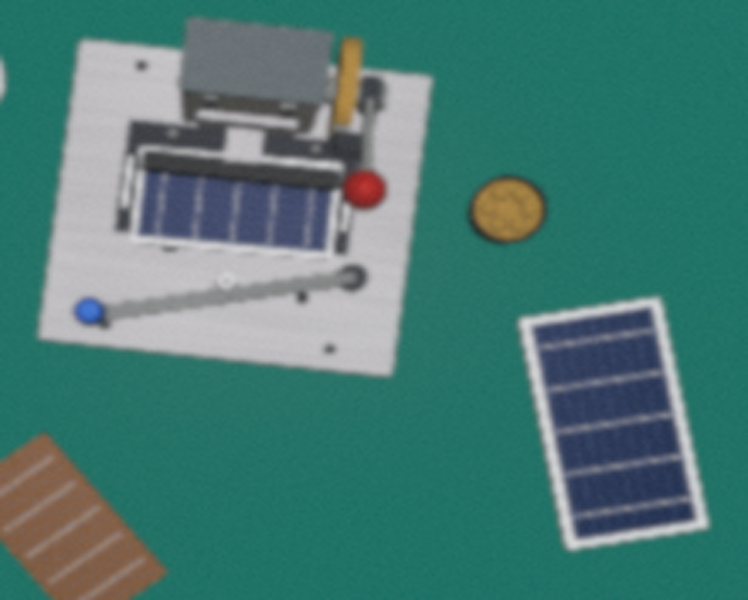

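The crop confirms it: the white carrier on the chuck is at crop (237,205), and the larger white plate at crop (613,425) is the look-alike. The fixture is at (0.648, -0.017), yaw -0.115. I'm moving towards the blue knob now with the fingers shut.

Request:
jog_arm(deltas=[[[36,-34,0,0,0,5.8,0],[33,-38,0,0,0,5.8,0],[29,-41,0,0,0,5.8,0],[24,-44,0,0,0,0,0],[24,-44,0,0,0,0,0]]])

```text
clock: 1.55
eef_pos: [0.2727, -0.2621, 0.2299]
tool_rot: [1.0, -0.014, 0.001, 0.001]
ft_force: [1.7, -0.1, 0.8]
grip_width: 0.0122
```

Request:
jog_arm(deltas=[[[23,-44,0,0,0,0,0],[23,-44,0,0,0,0,0],[23,-44,0,0,0,0,0],[23,-44,0,0,0,0,0],[23,-44,0,0,0,0,0]]])

```text
clock: 2.05
eef_pos: [0.3938, -0.0429, 0.2315]
tool_rot: [1.0, -0.015, 0.004, 0.003]
ft_force: [1.4, -1.1, -0.6]
grip_width: 0.0001
```

Request:
jog_arm(deltas=[[[23,-44,0,0,0,0,0],[23,-44,0,0,0,0,0],[10,-44,0,0,0,0,0],[0,-20,10,0,0,-1.6,0],[0,0,0,0,0,0,0]]])

```text
clock: 2.55
eef_pos: [0.4543, 0.0561, 0.2238]
tool_rot: [0.999, 0.047, 0.005, -0.023]
ft_force: [0.2, -0.2, 0.1]
grip_width: 0.0002
```

```bash
python3 - <<'E'
from h import *
o=get_obs();print(o["joint_pos"].round(3),o["joint_vel"].round(3),o["eef_pos"],R.from_quat(o["tool_rot"]).as_matrix().round(3))
E
```

```text
[ 0.093  0.15  -0.128  1.279  0.045  3.141] [-0.009 -0.002  0.053  0.014 -0.019  0.002] [0.45434385 0.05610149 0.22380208] [[ 0.995  0.095  0.009]
 [ 0.094 -0.995  0.046]
 [ 0.013 -0.045 -0.999]]
```

Joint 6 hit its limit, so I'll turn the tool the other way to yaw 90° and push with the finger's back.

Request:
jog_arm(deltas=[[[0,0,0,0,0,-8.5,0],[0,0,0,0,0,-8.5,0],[0,0,0,0,0,-8.5,0],[0,0,0,0,0,-8.5,0],[0,0,0,0,0,-8.5,0]]])

```text
clock: 3.05
eef_pos: [0.454, 0.054, 0.2249]
tool_rot: [0.912, 0.411, 0.013, -0.018]
ft_force: [0.3, -0.3, 0.0]
grip_width: 0.0002
```

Request:
jog_arm(deltas=[[[0,0,0,0,0,-8.5,0],[0,0,0,0,0,-8.5,0],[0,0,0,0,0,-8.5,0],[0,0,0,0,0,-8.5,0],[0,0,0,0,0,-8.5,0]]])

```text
clock: 3.55
eef_pos: [0.4536, 0.05, 0.2271]
tool_rot: [0.698, 0.716, 0.019, -0.01]
ft_force: [0.7, 0.4, 0.9]
grip_width: -0.0002
```

```bash
cat >> h.py <<'E'
FX=np.array([.648,-.0167,-.1149])
def fw(q):
    c,s=np.cos(FX[2]),np.sin(FX[2]);return np.array([FX[0]+c*q[0]-s*q[1],FX[1]+s*q[0]+c*q[1],q[2]])
def plan(target,yaw):
    o=get_obs();M=R.from_quat(o["tool_rot"]).as_matrix();T=np.column_stack([[np.cos(yaw),np.sin(yaw),0],[np.sin(yaw),-np.cos(yaw),0],[0,0,-1]])
    print("pos",o["eef_pos"].round(4),"j",o["joint_pos"].round(2),"F",o["ft_force"].round(2))
    print("rotvec deg",np.degrees(R.from_matrix(M.T@T).as_rotvec()).round(1),"tool shift mm",(1000*M.T@(np.array(target)-o["eef_pos"])).round(1))
    print(M.round(3))
E
python3 - <<'E'
from h import *
plan([.48,.102,.2],np.pi/2); print(fw([-.127,.106,.062]),fw([-.066,.115,.062]),fw([-.013,-.092,.221]))
E
```

```text
pos [0.4536 0.05   0.2271] j [ 0.08  0.14 -0.13  1.28  0.04  1.63] F [0.67 0.36 0.91]
rotvec deg [ 0.7 -2.3  1.5] tool shift mm [50.2 27.3 29.5]
[[-0.026  1.     0.012]
 [ 0.999  0.025  0.041]
 [ 0.04   0.013 -0.999]]
[0.53399002 0.10316128 0.062     ] [0.59561963 0.10510844 0.062     ] [ 0.62453816 -0.10660296  0.221     ]
```

Request:
jog_arm(deltas=[[[30,14,20,0.7,-2.3,1.5,0],[22,12,40,0,0,0,0],[0,0,45,0,0,0,0],[0,0,45,0,0,0,0],[0,0,10,0,0,0,0]]])

```text
clock: 4.05
eef_pos: [0.4867, 0.1009, 0.0707]
tool_rot: [0.71, 0.705, 0.005, 0.006]
ft_force: [-1.4, -0.5, -0.2]
grip_width: 0.0001
```

```bash
python3 - <<'E'
from h import *
plan([.48,.103,.054],np.pi/2); save("w1",camera("wrist"))
E
```

```text
pos [0.4867 0.1009 0.0707] j [ 0.21  0.36 -0.28  0.91 -0.    1.78] F [-1.41 -0.47 -0.23]
rotvec deg [ 0.9  0.  -0.4] tool shift mm [ 2.1 -7.  16.6]
[[ 0.007  1.     0.016]
 [ 1.    -0.007 -0.001]
 [-0.001  0.016 -1.   ]]
```

View pics/w1.png

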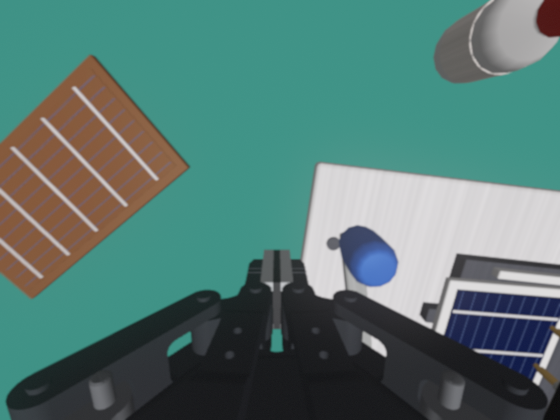

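The wrist view shows the blue knob at (372,265), just right (+x) of the shut fingertips at (277,265) and level with them. The carrier is further off, at (500,330). I'm lowering a bit, then pushing.

Request:
jog_arm(deltas=[[[2,0,10,0.9,0,-0.4,0],[0,10,2,0,0,0,0],[0,10,0,0,0,0,0],[0,10,0,0,0,0,0],[0,10,0,0,0,0,0]]])

```text
clock: 4.6
eef_pos: [0.5331, 0.1031, 0.0659]
tool_rot: [0.708, 0.707, 0.003, 0.001]
ft_force: [-3.3, 0.5, -0.5]
grip_width: -0.0
```

Request:
jog_arm(deltas=[[[0,12,0,0,0,0,0],[0,12,0,0,0,0,0],[0,10,0,0,0,0,0]]])

```text
clock: 4.9
eef_pos: [0.568, 0.1033, 0.0689]
tool_rot: [0.708, 0.707, 0.002, -0.001]
ft_force: [-3.8, -0.1, -0.9]
grip_width: -0.0001
```

```bash
python3 - <<'E'
from h import *
plan([.568,.105,.060],np.pi/2)
E
```

```text
pos [0.568  0.1033 0.0689] j [ 0.18  0.51 -0.05  1.02  0.    1.75] F [-3.84 -0.09 -0.86]
rotvec deg [ 0.1 -0.3 -0.1] tool shift mm [ 1.7 -0.1  8.9]
[[ 0.001  1.     0.002]
 [ 1.    -0.001  0.005]
 [ 0.005  0.002 -1.   ]]
```

Request:
jog_arm(deltas=[[[0,5,6,0,0,0,0]]])

```text
clock: 5.0
eef_pos: [0.5733, 0.1033, 0.0657]
tool_rot: [0.708, 0.706, 0.002, -0.001]
ft_force: [-18.3, 0.3, 27.0]
grip_width: 0.0
```

Request:
jog_arm(deltas=[[[0,4,3,0,0,0,0]]])

```text
clock: 5.1
eef_pos: [0.5745, 0.1032, 0.0651]
tool_rot: [0.708, 0.707, 0.0, -0.004]
ft_force: [-21.4, -0.6, 20.9]
grip_width: 0.0002
```

Request:
jog_arm(deltas=[[[0,4,0,0,0,0,0]]])

```text
clock: 5.2
eef_pos: [0.5739, 0.1032, 0.0659]
tool_rot: [0.708, 0.707, -0.003, -0.008]
ft_force: [-13.8, 1.1, -0.2]
grip_width: 0.0001
```

Request:
jog_arm(deltas=[[[0,2,0,0,0,0,0],[0,2,0,0,0,0,0]]])

```text
clock: 5.4
eef_pos: [0.573, 0.1032, 0.0662]
tool_rot: [0.707, 0.707, -0.007, -0.012]
ft_force: [-6.3, 0.1, -1.0]
grip_width: 0.0
```

```bash
python3 - <<'E'
from h import *
plan([.568,.105,.060],np.pi/2)
w=camera("wrist");t=camera("top")
save("w2",np.hstack([w[100:400,240:],cv2.resize(t[85:217,225:357],(300,300),interpolation=cv2.INTER_CUBIC)]))
E
```

```text
pos [0.573  0.1032 0.0662] j [ 0.17  0.54 -0.    1.06  0.01  1.74] F [-6.28  0.15 -1.04]
rotvec deg [-1.5 -0.4 -0.1] tool shift mm [ 1.8 -4.9  6.3]
[[ 0.001  1.    -0.026]
 [ 1.    -0.001  0.007]
 [ 0.007 -0.026 -1.   ]]
```

View pics/w2.png

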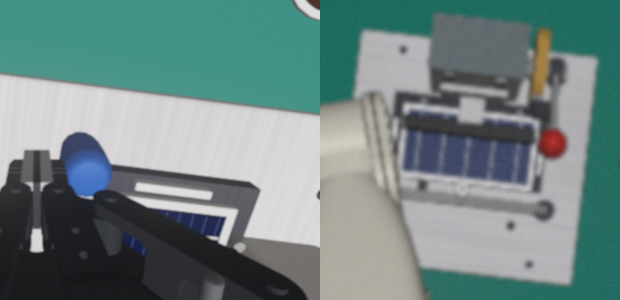

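The knob is against the shut fingers at (80,165) and the arm lies along the carrier's near edge. The carrier looks square. I'll push once more to be sure of the stop, then back off.

Request:
jog_arm(deltas=[[[0,4,0,-1.5,-0.4,0,0],[0,4,0,0,0,0,0],[0,4,0,0,0,0,0]]])

```text
clock: 5.8
eef_pos: [0.5738, 0.1031, 0.066]
tool_rot: [0.707, 0.707, -0.008, -0.009]
ft_force: [-12.5, 1.2, 4.7]
grip_width: -0.0001
```

Request:
jog_arm(deltas=[[[0,-8,0,0,0,0,0],[0,-12,0,0,0,0,0],[0,-15,0,0,0,0,0],[0,-15,0,0,0,0,0],[0,-15,0,0,0,0,0]]])

```text
clock: 6.3
eef_pos: [0.51, 0.1025, 0.071]
tool_rot: [0.708, 0.706, -0.007, -0.008]
ft_force: [-0.2, -0.1, 0.4]
grip_width: 0.0001
```

Request:
jog_arm(deltas=[[[0,-15,0,0,0,0,0],[0,-15,0,0,0,0,0],[0,-15,-10,0,0,0,0],[0,-5,-30,0,0,0,0],[0,0,-40,0,0,0,0]]])

```text
clock: 6.8
eef_pos: [0.4619, 0.1017, 0.1554]
tool_rot: [0.708, 0.706, -0.005, -0.005]
ft_force: [0.5, 0.4, 0.9]
grip_width: 0.0003
```

```bash
python3 - <<'E'
from h import *
p=fw([-.013,-.092,.221]);print(p)
plan([p[0],p[1],.30],np.pi/2-.115)
E
```

```text
[ 0.62453816 -0.10660296  0.221     ]
pos [0.4619 0.1017 0.1554] j [ 0.21  0.25 -0.19  1.15  0.    1.79] F [0.5  0.4  0.88]
rotvec deg [-0.8 -0.   6.4] tool shift mm [-207.6  161.3 -147.2]
[[ 0.003  1.    -0.014]
 [ 1.    -0.003  0.001]
 [ 0.001 -0.014 -1.   ]]
```

Request:
jog_arm(deltas=[[[0,0,-20,0,0,-8.5,60],[0,0,-20,0,0,-8.5,85],[0,0,-20,0,0,-8.5,85],[0,0,-20,0,0,-8.5,85],[0,0,-20,0,0,-8.5,85]]])

```text
clock: 7.3
eef_pos: [0.4713, 0.1018, 0.2716]
tool_rot: [0.399, 0.917, 0.006, 0.006]
ft_force: [1.1, -0.3, -0.6]
grip_width: 0.0723
```

Request:
jog_arm(deltas=[[[0,0,-20,0,0,-8.5,85],[0,0,-20,0,0,-8.5,85],[0,0,-5,0,0,-8.5,85],[0,0,0,0,0,-8.5,85],[0,0,0,0,0,-8.5,85]]])

```text
clock: 7.8
eef_pos: [0.4787, 0.1016, 0.3322]
tool_rot: [0.036, 0.999, 0.006, 0.023]
ft_force: [0.9, -0.4, -0.3]
grip_width: 0.0847
```

```bash
python3 - <<'E'
from h import *
p=fw([-.013,-.092,.221])
plan([p[0],p[1],.30],np.pi-.115)
t=camera("top");s=camera("scene")
save("v6",np.hstack([cv2.resize(s[200:350,180:360],(480,400),interpolation=cv2.INTER_CUBIC),cv2.resize(t[85:217,225:357],(300,400)[::1],interpolation=cv2.INTER_CUBIC)]))
for c in("scene","top"): print([(np.round(d["at"],1),round(d["conf"],2)) for d in masks_of("pusher_knob",c)][:2], proj(c,fw([-.127,.106,.062])))
E
```

```text
pos [0.4787 0.1016 0.3322] j [0.21 0.16 0.16 1.53 0.   0.28] F [ 0.87 -0.41 -0.34]
rotvec deg [0.9 2.6 2.5] tool shift mm [-158.8 -197.8   36.7]
[[-0.996  0.071  0.046]
 [ 0.071  0.997  0.011]
 [-0.045  0.014 -0.999]]
[(array([293.5, 271. ]), 0.67)] [315.70804393 257.43908194]
[] [246.19341167 189.24297527]
```

View pics/v6.png

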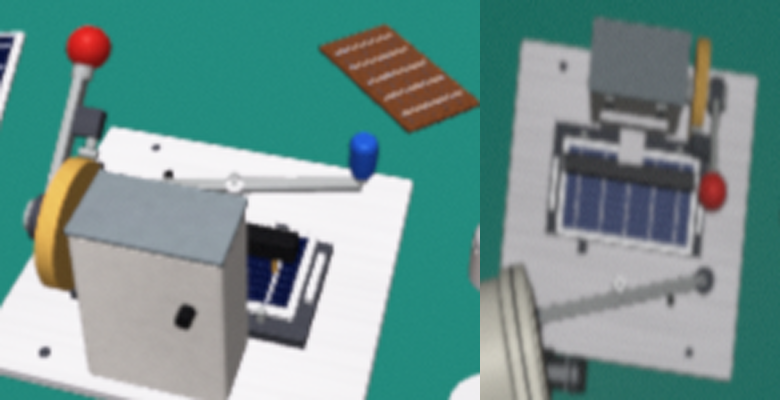

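The scene crop shows the squaring lever swung back, with its knob at full-picture (316,259), the expected rest position. To check numerically that the carrier is home, I'll overlay the outline it should have there.

```bash
python3 - <<'E'
from h import *
t=camera("top");K=8;x0,y0=240,120
cr=cv2.resize(t[120:185,240:340],None,fx=K,fy=K,interpolation=cv2.INTER_CUBIC)
q=np.array([proj("top",fw([a,b,.038])) for a,b in[(-.046,-.085),(-.046,.085),(.046,.085),(.046,-.085)]])
cv2.polylines(cr,[np.int32((q-[x0,y0]+.5)*K)],True,(255,0,255),1)
for b in(-.06,.06):
    c=proj("top",fw([.046,b,.044]));cv2.circle(cr,tuple(np.int32((c-[x0,y0]+.5)*K)),5,(0,255,0),1)
save("v7",cr)
# near edge: strongest brightness drop along fixture x at several y
g=cv2.GaussianBlur(cv2.cvtColor(t,cv2.COLOR_RGB2GRAY),(0,0),.6).astype(np.float32)
for b in(-.07,-.05,-.03,-.01,.01,.03,.05,.07):
    xs=np.arange(-.07,-.02,.0005);P=np.float32([proj("top",fw([a,b,.038])) for a in xs])
    v=cv2.remap(g,P[:,:1].reshape(1,-1),P[:,1:].reshape(1,-1),cv2.INTER_CUBIC)[0]
    print(b,"peak x mm",1000*xs[np.argmax(v[14:])+14].round(4),v[::8].round().astype(int))
E
```

```text
-0.07 peak x mm -55.0 [153 171 180 183 184 176 174 173 129  87  77  78  78]
-0.05 peak x mm -57.5 [179 181 182 183 183 178 179 177 128  84  74  75  74]
-0.03 peak x mm -42.5 [183 182 181 183 183 175 176 184 145 108  99  94  91]
-0.01 peak x mm -55.5 [180 180 180 182 183 173 167 180 140  87  75  75  74]
0.01 peak x mm -55.0 [180 180 180 181 183 175 167 179 147  91  74  75  74]
0.03 peak x mm -54.5 [180 179 180 180 181 176 167 177 153 109  93 100 107]
0.05 peak x mm -41.0 [180 177 163 112  79  83 123 168 147  95  76  74  73]
0.07 peak x mm -42.5 [179 177 178 179 180 177 176 183 148  92  74  72  71]
```

View pics/v7.png

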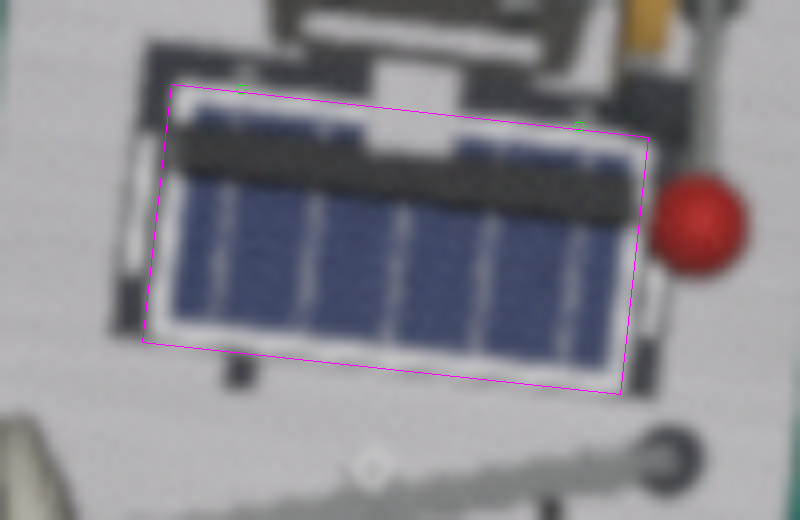

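The carrier matches the home outline and its far edge is at both pins (green, (240,88) and (578,126)). Next I'm going over the red ball.

Request:
jog_arm(deltas=[[[-28,-36,0,0.9,2.6,2.5,85],[-30,-36,0,0,0,0,85],[-30,-36,0,0,0,0,85],[-30,-36,0,0,0,0,85],[-20,-30,10,0,0,0,85]]])

```text
clock: 8.55
eef_pos: [0.5965, -0.0883, 0.321]
tool_rot: [0.062, 0.998, -0.0, -0.002]
ft_force: [0.6, 0.5, 0.3]
grip_width: 0.0848
```

Request:
jog_arm(deltas=[[[-12,-15,10,0,0,0,85],[0,0,0,0,0,0,85]]])

```text
clock: 8.75
eef_pos: [0.608, -0.1106, 0.3067]
tool_rot: [0.067, 0.998, -0.0, -0.004]
ft_force: [0.3, 0.3, -0.2]
grip_width: 0.0849
```

```bash
python3 - <<'E'
from h import *
p=fw([-.013,-.092,.221])
plan([p[0],p[1],.30],np.pi-.115)
w=camera("wrist");o=get_obs();save("v8",w)
m=camera_model("wrist");M=R.from_quat(o["tool_rot"]).as_matrix();T=np.array(m["T_tool_cam"]);f=f_of(m)
pc=M@T[:3,3]+o["eef_pos"];Rc=M@T[:3,:3]
q=Rc.T@(p-pc);print("expected px",m["cx"]+f*q[0]/q[2],m["cy"]+f*q[1]/q[2],"depth",q[2],"f",f)
h=cv2.cvtColor(w,cv2.COLOR_RGB2HSV).astype(int);r=(((h[...,0]<8)|(h[...,0]>172))&(h[...,1]>130)&(h[...,2]>50)).astype(np.uint8)
n,l,st,ce=cv2.connectedComponentsWithStats(r);k=1+np.argmax(st[1:,4]);print(ce[k],st[k])
d=Rc@np.array([(ce[k][0]-m["cx"])/f,(ce[k][1]-m["cy"])/f,1]);print("ball if z=.221:",pc+d*(.221-pc[2])/d[2])
E
```

```text
pos [ 0.608  -0.1106  0.3067] j [-0.18  0.49  0.56  1.65 -0.   -0.04] F [ 0.33  0.26 -0.17]
rotvec deg [-0.1 -0.5 -1.1] tool shift mm [-15.9   6.2   6.6]
[[-0.991  0.134 -0.009]
 [ 0.134  0.991 -0.   ]
 [ 0.008 -0.002 -1.   ]]
expected px 283.56774470711804 238.3059716156951 depth 0.24415925729863974 f 291.5737685321298
[282.74701012 239.56117755] [ 264  221   38   38 1087]
ball if z=.221: [ 0.62555532 -0.107427    0.221     ]
```

View pics/v8.png

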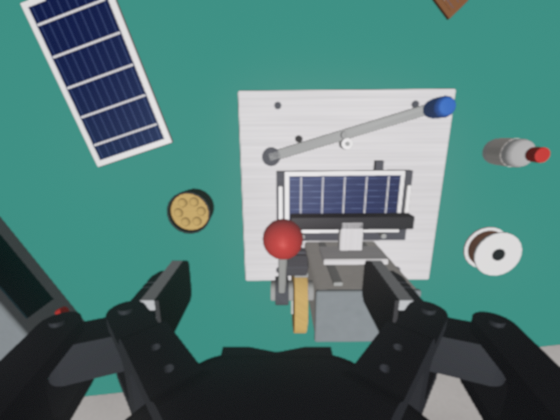

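The wrist view agrees with the fit: the ball is at (283,240), within 1.5 px of where I expected it, with open space either side for the fingers. The blue knob is at rest at (440,105). I'm centring and descending.

Request:
jog_arm(deltas=[[[-17,5,5,0,-0.5,-1.1,85],[0,0,20,0,0,0,85],[0,0,25,0,0,0,85],[0,0,20,0,0,0,85]]])

```text
clock: 9.2
eef_pos: [0.6272, -0.1029, 0.2426]
tool_rot: [0.057, 0.998, -0.0, 0.006]
ft_force: [-0.6, -0.3, 0.4]
grip_width: 0.0851
```

```bash
python3 - <<'E'
from h import *
plan([.625,-.107,.199],np.pi-.115)
E
```

```text
pos [ 0.6272 -0.1029  0.2426] j [-0.16  0.51  0.43  1.48  0.   -0.05] F [-0.62 -0.3   0.44]
rotvec deg [0.  0.7 0. ] tool shift mm [ 2.2 -4.3 43.5]
[[-0.993  0.114  0.012]
 [ 0.114  0.993 -0.001]
 [-0.012  0.    -1.   ]]
```

Request:
jog_arm(deltas=[[[2,-4,15,0,0.7,0,85],[0,0,15,0,0,0,85],[0,0,12,0,0,0,85],[0,0,0,0,0,0,85]]])

```text
clock: 9.6
eef_pos: [0.6224, -0.1025, 0.1987]
tool_rot: [0.056, 0.998, 0.001, -0.002]
ft_force: [-0.2, 0.1, 0.5]
grip_width: 0.0851
```

```bash
python3 - <<'E'
from h import *
plan([.625,-.107,.199],np.pi-.115)
E
```

```text
pos [ 0.6224 -0.1025  0.1987] j [-0.16  0.52  0.34  1.39  0.   -0.05] F [-0.23  0.14  0.45]
rotvec deg [ 0.1 -0.3  0.2] tool shift mm [-3.1 -4.2 -0.4]
[[-0.994  0.112 -0.005]
 [ 0.112  0.994  0.001]
 [ 0.005  0.001 -1.   ]]
```

Request:
jog_arm(deltas=[[[-3,-4,0,0,0,0,85],[0,-1,0,0,0,0,85]]])

```text
clock: 9.8
eef_pos: [0.6255, -0.1076, 0.2002]
tool_rot: [0.056, 0.998, 0.0, -0.001]
ft_force: [-0.3, 0.8, 0.2]
grip_width: 0.0847
```

Request:
jog_arm(deltas=[[[0,0,0,0,0,0,28],[0,0,0,0,0,0,28],[0,0,0,0,0,0,28],[0,0,0,0,0,0,28],[0,0,0,0,0,0,28]]])

```text
clock: 10.3
eef_pos: [0.6269, -0.1082, 0.2033]
tool_rot: [0.056, 0.998, 0.001, 0.001]
ft_force: [-0.8, -0.3, -1.9]
grip_width: 0.0314
```

Request:
jog_arm(deltas=[[[0,0,0,0,0,0,28],[0,0,0,0,0,0,28]]])

```text
clock: 10.5
eef_pos: [0.6269, -0.1082, 0.2032]
tool_rot: [0.056, 0.998, 0.0, 0.001]
ft_force: [-0.3, -0.1, 0.3]
grip_width: 0.0314
```

The ball is gripped at 31.4 mm. I'm drawing it down along its arc, with a single call before the first possible tooth and one-row calls after that.

Request:
jog_arm(deltas=[[[4,5,0,0,0,0,20],[0,-5,0,0,0,0,20]]])

```text
clock: 10.7
eef_pos: [0.627, -0.1088, 0.2032]
tool_rot: [0.056, 0.998, 0.0, 0.005]
ft_force: [-2.5, 25.7, 4.0]
grip_width: 0.0311
```

That row was a sideways tug, and it drew 25 N of resistance, so the grip is firm. Now down.

Request:
jog_arm(deltas=[[[4,0,5,0,0,0,20],[4,0,5,0,0,0,20],[4,0,5,0,0,0,20]]])

```text
clock: 11.0
eef_pos: [0.6207, -0.1074, 0.1949]
tool_rot: [0.056, 0.998, -0.0, 0.014]
ft_force: [2.3, 0.7, 7.2]
grip_width: 0.0312
```

Request:
jog_arm(deltas=[[[2.5,0,3.5,0,0,0,20]]])

```text
clock: 11.1
eef_pos: [0.6202, -0.1073, 0.1941]
tool_rot: [0.056, 0.998, -0.001, 0.017]
ft_force: [0.6, -0.7, 7.5]
grip_width: 0.031
```

Request:
jog_arm(deltas=[[[2.5,0,3.5,0,0,0,20]]])

```text
clock: 11.2
eef_pos: [0.62, -0.1073, 0.1936]
tool_rot: [0.056, 0.998, -0.001, 0.021]
ft_force: [0.5, -0.0, 8.0]
grip_width: 0.0315
```

```bash
cat >> h.py <<'E'
def th():
    o=get_obs();M=R.from_quat(o["tool_rot"]).as_matrix()
    g=o["eef_pos"]-M[:,2]*.0195   # ball centre, grasp point
    c,s=np.cos(FX[2]),np.sin(FX[2]);d=g[:2]-FX[:2];fx=c*d[0]+s*d[1];fy=-s*d[0]+c*d[1]
    a=np.arctan2(g[2]-.135,.085-fx);r=np.hypot(g[2]-.135,.085-fx)
    tilt=np.degrees(R.from_matrix(M.T@np.column_stack([[-c,-s,0],[-s,c,0],[0,0,-1]])).as_rotvec())
    print("t",o["clock"].round(2),"theta %.3f r %.4f fy %.4f"%(a,r,fy),"F",o["ft_force"].round(1),"fixrot",tilt.round(1),"ball fx,z",np.round([fx,g[2]],4))
E
python3 -c "
from h import *
th()"
```

```text
Traceback (most recent call last):
  File "h.py", line 31, in th
    print("t",o["clock"].round(2),"theta %.3f r %.4f fy %.4f"%(a,r,fy),"F",o["ft_force"].round(1),"fixrot",tilt.round(1),"ball fx,z",np.round([fx,g[2]],4))
              ^^^^^^^^^^^^^^^^
AttributeError: 'float' object has no attribute 'round'
```

Request:
jog_arm(deltas=[[[4,0,7,0,0,0,20]]])

```text
clock: 11.3
eef_pos: [0.6179, -0.1071, 0.1903]
tool_rot: [0.056, 0.998, -0.001, 0.024]
ft_force: [-4.5, 0.5, 13.3]
grip_width: 0.0311
```

```bash
python3 -c "
from h import *
th()"
```

```text
Traceback (most recent call last):
  File "h.py", line 31, in th
    print("t",o["clock"].round(2),"theta %.3f r %.4f fy %.4f"%(a,r,fy),"F",o["ft_force"].round(1),"fixrot",tilt.round(1),"ball fx,z",np.round([fx,g[2]],4))
              ^^^^^^^^^^^^^^^^
AttributeError: 'float' object has no attribute 'round'
```

```bash
sed -i 's/o\["clock"\].round(2)/round(o["clock"],2)/' h.py; python3 -c "
from h import *
th()"
```

```text
t 11.3 theta 0.617 r 0.1293 fy -0.0932 F [-4.5  0.5 13.3] fixrot [-0.   2.8  0.2] ball fx,z [-0.0205  0.2098]
```

Request:
jog_arm(deltas=[[[4,0,6,0,0,0,20]]])

```text
clock: 11.4
eef_pos: [0.6162, -0.1068, 0.1876]
tool_rot: [0.056, 0.998, -0.002, 0.028]
ft_force: [-0.4, 1.1, 8.7]
grip_width: 0.0313
```

```bash
python3 -c "
from h import *
th()"
```

```text
t 11.4 theta 0.591 r 0.1293 fy -0.0932 F [-0.4  1.1  8.7] fixrot [-0.   3.2  0.2] ball fx,z [-0.0224  0.2071]
```

Request:
jog_arm(deltas=[[[4,0,6,0,0,0,20]]])

```text
clock: 11.5
eef_pos: [0.6148, -0.1067, 0.1852]
tool_rot: [0.056, 0.998, -0.002, 0.032]
ft_force: [-0.0, -0.8, 10.4]
grip_width: 0.031
```

```bash
python3 -c "
from h import *
th()"
```

```text
t 11.5 theta 0.569 r 0.1293 fy -0.0932 F [-0.  -0.8 10.4] fixrot [-0.   3.7  0.2] ball fx,z [-0.0239  0.2047]
```

Request:
jog_arm(deltas=[[[4,0,6.5,0,1,0,20]]])

```text
clock: 11.6
eef_pos: [0.613, -0.1065, 0.1824]
tool_rot: [0.056, 0.998, -0.002, 0.027]
ft_force: [-2.0, 0.7, 10.1]
grip_width: 0.0315
```

Request:
jog_arm(deltas=[[[4,0,6.5,0,1,0,20]]])

```text
clock: 11.7
eef_pos: [0.6113, -0.1063, 0.1798]
tool_rot: [0.056, 0.998, -0.002, 0.023]
ft_force: [-1.1, 1.1, 13.4]
grip_width: 0.0309
```

Request:
jog_arm(deltas=[[[4,0,6.5,0,1,0,20]]])

```text
clock: 11.8
eef_pos: [0.6103, -0.1061, 0.178]
tool_rot: [0.056, 0.998, -0.002, 0.018]
ft_force: [-1.9, 1.0, 16.5]
grip_width: 0.0311
```

Request:
jog_arm(deltas=[[[3.5,0,6.5,0,1,0,20]]])

```text
clock: 11.9
eef_pos: [0.6093, -0.106, 0.1764]
tool_rot: [0.056, 0.998, -0.002, 0.014]
ft_force: [-3.4, 0.7, 16.8]
grip_width: 0.0311
```

```bash
python3 -c "
from h import *
th()"
```

```text
t 11.9 theta 0.492 r 0.1290 fy -0.0931 F [-3.4  0.7 16.8] fixrot [-0.1  1.6  0.1] ball fx,z [-0.0287  0.1959]
```

Request:
jog_arm(deltas=[[[3.5,0,6.5,0,0,0,20]]])

```text
clock: 12.0
eef_pos: [0.6086, -0.1059, 0.1746]
tool_rot: [0.056, 0.998, -0.002, 0.018]
ft_force: [-2.1, 0.7, 13.7]
grip_width: 0.031
```

Request:
jog_arm(deltas=[[[3.5,0,6.5,0,0,0,20]]])

```text
clock: 12.1
eef_pos: [0.6078, -0.1058, 0.1727]
tool_rot: [0.056, 0.998, -0.002, 0.023]
ft_force: [-1.1, 0.2, 14.3]
grip_width: 0.0311
```

Request:
jog_arm(deltas=[[[3.5,0,6.5,0,0,0,20]]])

```text
clock: 12.2
eef_pos: [0.607, -0.1057, 0.1706]
tool_rot: [0.056, 0.998, -0.002, 0.027]
ft_force: [-2.7, 0.3, 12.7]
grip_width: 0.0314
```

Request:
jog_arm(deltas=[[[3,0,6.5,0,0,0,20]]])

```text
clock: 12.3
eef_pos: [0.606, -0.1056, 0.168]
tool_rot: [0.056, 0.998, -0.003, 0.031]
ft_force: [-5.0, 0.6, 12.4]
grip_width: 0.0312
```

```bash
python3 -c "
from h import *
th()"
```

```text
t 12.3 theta 0.420 r 0.1289 fy -0.0931 F [-5.   0.6 12.4] fixrot [-0.1  3.5  0.1] ball fx,z [-0.0327  0.1875]
```

Request:
jog_arm(deltas=[[[2.5,0,6,0,0,0,20]]])

```text
clock: 12.4
eef_pos: [0.6051, -0.1055, 0.1656]
tool_rot: [0.057, 0.998, -0.003, 0.034]
ft_force: [-4.0, 1.1, 11.9]
grip_width: 0.031
```

Request:
jog_arm(deltas=[[[2.5,0,6,0,0,0,20]]])

```text
clock: 12.5
eef_pos: [0.6041, -0.1054, 0.1628]
tool_rot: [0.057, 0.998, -0.003, 0.036]
ft_force: [-2.9, -0.2, 9.3]
grip_width: 0.0313
```

Request:
jog_arm(deltas=[[[2.5,0,6,0,0,0,20]]])

```text
clock: 12.6
eef_pos: [0.603, -0.1052, 0.1596]
tool_rot: [0.057, 0.998, -0.003, 0.039]
ft_force: [-3.2, 0.5, 8.5]
grip_width: 0.031
```

Request:
jog_arm(deltas=[[[2.5,0,6,0,0,0,20]]])

```text
clock: 12.7
eef_pos: [0.6019, -0.1051, 0.156]
tool_rot: [0.057, 0.998, -0.003, 0.041]
ft_force: [-2.8, 0.9, 6.5]
grip_width: 0.0311
```

```bash
python3 -c "
from h import *
th()"
```

```text
t 12.7 theta 0.319 r 0.1288 fy -0.0931 F [-2.8  0.9  6.5] fixrot [-0.1  4.7  0.1] ball fx,z [-0.0373  0.1754]
```

Request:
jog_arm(deltas=[[[2,0,5,0,0,0,20]]])

```text
clock: 12.8
eef_pos: [0.6011, -0.105, 0.1531]
tool_rot: [0.057, 0.997, -0.004, 0.043]
ft_force: [-3.5, 0.8, 11.3]
grip_width: 0.0315
```

Request:
jog_arm(deltas=[[[2,0,5,0,0,0,20]]])

```text
clock: 12.9
eef_pos: [0.6007, -0.1049, 0.1509]
tool_rot: [0.057, 0.997, -0.004, 0.045]
ft_force: [-5.2, -0.0, 14.8]
grip_width: 0.0312
```

Request:
jog_arm(deltas=[[[2,0,5,0,0,0,20]]])

```text
clock: 13.0
eef_pos: [0.6005, -0.1049, 0.1497]
tool_rot: [0.057, 0.997, -0.004, 0.048]
ft_force: [-6.1, 0.6, 16.7]
grip_width: 0.031
```

```bash
python3 -c "
from h import *
th()"
```

```text
t 13.0 theta 0.268 r 0.1286 fy -0.0930 F [-6.1  0.6 16.7] fixrot [-0.1  5.6  0.1] ball fx,z [-0.039   0.1691]
```

Click 1 came at θ≈0.30: the force fell to 6.5 N, then jumped to 11–15 N. That predicts click 2 near 0.08 and click 3 near -0.14. Continuing.

Request:
jog_arm(deltas=[[[3,0,6.5,0,0,0,20]]])

```text
clock: 13.1
eef_pos: [0.5999, -0.1049, 0.1473]
tool_rot: [0.057, 0.997, -0.004, 0.052]
ft_force: [-4.0, 0.9, 15.4]
grip_width: 0.0307
```

Request:
jog_arm(deltas=[[[3,0,6.5,0,0,0,20]]])

```text
clock: 13.2
eef_pos: [0.5996, -0.1048, 0.1449]
tool_rot: [0.057, 0.997, -0.004, 0.056]
ft_force: [-3.0, 0.8, 12.7]
grip_width: 0.0311
```

Request:
jog_arm(deltas=[[[2.5,0,6.5,0,0,0,20]]])

```text
clock: 13.3
eef_pos: [0.5991, -0.1047, 0.1421]
tool_rot: [0.057, 0.997, -0.005, 0.059]
ft_force: [-5.7, -0.3, 13.2]
grip_width: 0.0308
```

Request:
jog_arm(deltas=[[[2.5,0,6.5,0,0,0,20]]])

```text
clock: 13.4
eef_pos: [0.5986, -0.1047, 0.1389]
tool_rot: [0.057, 0.996, -0.005, 0.061]
ft_force: [-2.6, 0.6, 11.1]
grip_width: 0.0311
```

```bash
python3 -c "
from h import *
th()"
```

```text
t 13.4 theta 0.182 r 0.1285 fy -0.0930 F [-2.6  0.6 11.1] fixrot [-0.1  7.1  0.1] ball fx,z [-0.0414  0.1583]
```

Request:
jog_arm(deltas=[[[2,0,6,0,0,0,20]]])

```text
clock: 13.5
eef_pos: [0.5983, -0.1046, 0.1358]
tool_rot: [0.057, 0.996, -0.005, 0.064]
ft_force: [-4.8, -0.0, 10.4]
grip_width: 0.0313
```

Request:
jog_arm(deltas=[[[2,0,6,0,0,0,20]]])

```text
clock: 13.6
eef_pos: [0.5979, -0.1046, 0.1325]
tool_rot: [0.057, 0.996, -0.005, 0.066]
ft_force: [-2.1, 0.9, 8.8]
grip_width: 0.0314
```

Request:
jog_arm(deltas=[[[2,0,5,0,0,0,20]]])

```text
clock: 13.7
eef_pos: [0.5977, -0.1045, 0.1298]
tool_rot: [0.057, 0.996, -0.005, 0.068]
ft_force: [-2.6, 0.4, 8.0]
grip_width: 0.0312
```

```bash
python3 -c "
from h import *
th()"
```

```text
t 13.7 theta 0.111 r 0.1283 fy -0.0930 F [-2.6  0.4  8. ] fixrot [-0.1  7.8  0. ] ball fx,z [-0.0425  0.1492]
```

Request:
jog_arm(deltas=[[[1.5,0,4.5,0,0,0,20]]])

```text
clock: 13.8
eef_pos: [0.5976, -0.1045, 0.1275]
tool_rot: [0.057, 0.996, -0.005, 0.07]
ft_force: [-4.1, 0.9, 8.1]
grip_width: 0.0311
```

Request:
jog_arm(deltas=[[[1.5,0,4.5,0,0,0,20]]])

```text
clock: 13.9
eef_pos: [0.5975, -0.1045, 0.1249]
tool_rot: [0.057, 0.996, -0.006, 0.072]
ft_force: [-1.9, -0.2, 6.2]
grip_width: 0.0311
```

```bash
python3 -c "
from h import *
th()"
```

```text
t 13.9 theta 0.072 r 0.1282 fy -0.0930 F [-1.9 -0.2  6.2] fixrot [-0.2  8.2  0.1] ball fx,z [-0.0429  0.1442]
```

Request:
jog_arm(deltas=[[[1.5,0,4.5,0,0,0,20]]])

```text
clock: 14.0
eef_pos: [0.5975, -0.1045, 0.1225]
tool_rot: [0.057, 0.996, -0.006, 0.073]
ft_force: [-4.7, 0.4, 11.6]
grip_width: 0.0314
```

```bash
python3 -c "
from h import *
th()"
```

```text
t 14.0 theta 0.053 r 0.1282 fy -0.0930 F [-4.7  0.4 11.6] fixrot [-0.2  8.4  0.1] ball fx,z [-0.043   0.1418]
```

Click 2 came at θ≈0.06 (6.2→11.6 N), so the third should be near -0.16 to -0.18. I'm now climbing the third tooth.

Request:
jog_arm(deltas=[[[1.5,0,6.5,0,0,0,20]]])

```text
clock: 14.1
eef_pos: [0.5976, -0.1045, 0.1191]
tool_rot: [0.057, 0.996, -0.006, 0.075]
ft_force: [-7.5, 0.1, 16.5]
grip_width: 0.0312
```

Request:
jog_arm(deltas=[[[1.5,0,6.5,0,0,0,20]]])

```text
clock: 14.2
eef_pos: [0.5976, -0.1046, 0.1156]
tool_rot: [0.057, 0.995, -0.006, 0.077]
ft_force: [-7.7, 2.3, 13.8]
grip_width: 0.0309
```

Request:
jog_arm(deltas=[[[1.5,0,6.5,0,0,0,20]]])

```text
clock: 14.3
eef_pos: [0.5981, -0.1046, 0.1123]
tool_rot: [0.056, 0.995, -0.006, 0.079]
ft_force: [-6.2, -0.6, 13.9]
grip_width: 0.0311
```

Request:
jog_arm(deltas=[[[1.5,0,6.5,0,0,0,20]]])

```text
clock: 14.4
eef_pos: [0.5985, -0.1047, 0.1087]
tool_rot: [0.056, 0.995, -0.006, 0.081]
ft_force: [-4.6, 0.3, 12.5]
grip_width: 0.0312
```

```bash
python3 -c "
from h import *
th()"
```

```text
t 14.4 theta -0.055 r 0.1275 fy -0.0930 F [-4.6  0.3 12.5] fixrot [-0.2  9.4  0.1] ball fx,z [-0.0423  0.128 ]
```

Request:
jog_arm(deltas=[[[1,0,5.5,0,0,0,20]]])

```text
clock: 14.5
eef_pos: [0.5988, -0.1047, 0.1058]
tool_rot: [0.056, 0.995, -0.006, 0.083]
ft_force: [-7.2, 0.7, 10.2]
grip_width: 0.0313
```

Request:
jog_arm(deltas=[[[1,0,5,0,0,0,20]]])

```text
clock: 14.6
eef_pos: [0.5991, -0.1048, 0.1031]
tool_rot: [0.056, 0.995, -0.007, 0.084]
ft_force: [-3.4, -0.7, 9.0]
grip_width: 0.0315
```

```bash
python3 -c "
from h import *
th()"
```

```text
t 14.6 theta -0.099 r 0.1274 fy -0.0930 F [-3.4 -0.7  9. ] fixrot [-0.2  9.7  0.1] ball fx,z [-0.0418  0.1224]
```

Request:
jog_arm(deltas=[[[1,0,4.5,0,0,0,20]]])

```text
clock: 14.7
eef_pos: [0.5996, -0.1048, 0.101]
tool_rot: [0.056, 0.995, -0.007, 0.086]
ft_force: [-4.1, 1.0, 9.6]
grip_width: 0.0314
```

```bash
python3 -c "
from h import *
th()"
```

```text
t 14.7 theta -0.116 r 0.1272 fy -0.0930 F [-4.1  1.   9.6] fixrot [-0.2  9.9  0.1] ball fx,z [-0.0413  0.1203]
```

Request:
jog_arm(deltas=[[[1,0,4,0,0,0,20]]])

```text
clock: 14.8
eef_pos: [0.5999, -0.1048, 0.0992]
tool_rot: [0.056, 0.995, -0.007, 0.088]
ft_force: [-5.6, 0.5, 8.3]
grip_width: 0.0311
```

```bash
python3 -c "
from h import *
th()"
```

```text
t 14.8 theta -0.131 r 0.1272 fy -0.0930 F [-5.6  0.5  8.3] fixrot [-0.2 10.1  0.2] ball fx,z [-0.0411  0.1184]
```

Request:
jog_arm(deltas=[[[1,0,4,0,0,0,20]]])

```text
clock: 14.9
eef_pos: [0.6002, -0.1048, 0.0972]
tool_rot: [0.056, 0.994, -0.007, 0.089]
ft_force: [-4.8, 1.2, 9.3]
grip_width: 0.0311
```

```bash
python3 -c "
from h import *
th()"
```

```text
t 14.9 theta -0.146 r 0.1272 fy -0.0930 F [-4.8  1.2  9.3] fixrot [-0.2 10.2  0.2] ball fx,z [-0.0409  0.1164]
```

Request:
jog_arm(deltas=[[[1,0,4,0,0,0,20]]])

```text
clock: 15.0
eef_pos: [0.6008, -0.1049, 0.0953]
tool_rot: [0.055, 0.994, -0.007, 0.091]
ft_force: [-3.1, 0.2, 8.0]
grip_width: 0.0312
```

```bash
python3 -c "
from h import *
th()"
```

```text
t 15.0 theta -0.162 r 0.1269 fy -0.0930 F [-3.1  0.2  8. ] fixrot [-0.2 10.4  0.2] ball fx,z [-0.0403  0.1145]
```

Request:
jog_arm(deltas=[[[1,0,4,0,0,0,20]]])

```text
clock: 15.1
eef_pos: [0.6013, -0.105, 0.0933]
tool_rot: [0.055, 0.994, -0.007, 0.092]
ft_force: [-5.4, 0.8, 9.8]
grip_width: 0.0313
```

```bash
python3 -c "
from h import *
th()"
```

```text
t 15.1 theta -0.179 r 0.1269 fy -0.0930 F [-5.4  0.8  9.8] fixrot [-0.2 10.6  0.2] ball fx,z [-0.0399  0.1125]
```

Request:
jog_arm(deltas=[[[1,0,4,0,0,0,20]]])

```text
clock: 15.2
eef_pos: [0.6016, -0.105, 0.0916]
tool_rot: [0.055, 0.994, -0.007, 0.094]
ft_force: [-7.5, 0.4, 13.9]
grip_width: 0.031
```

```bash
python3 -c "
from h import *
th()"
```

```text
t 15.2 theta -0.192 r 0.1269 fy -0.0930 F [-7.5  0.4 13.9] fixrot [-0.2 10.8  0.2] ball fx,z [-0.0396  0.1107]
```

The third click is here: the force went 8.0→9.8→13.9 N at θ≈-0.18 to -0.19. I'll check the hold and whether it drifts, using camera time in which the arm keeps its target.

```bash
python3 - <<'E'
from h import *
for i in range(3):
    t=camera("top");th()
s=camera("scene");th()
save("v9",np.hstack([cv2.resize(s[200:350,160:360],(480,360),interpolation=cv2.INTER_CUBIC),cv2.resize(camera("wrist"),(320,360))]))
th()
E
```

```text
t 15.25 theta -0.193 r 0.1269 fy -0.0930 F [-7.7  0.2 13.3] fixrot [-0.2 10.8  0.2] ball fx,z [-0.0396  0.1106]
t 15.3 theta -0.191 r 0.1269 fy -0.0930 F [-6.7  1.7 12.3] fixrot [-0.2 10.8  0.2] ball fx,z [-0.0396  0.1109]
t 15.35 theta -0.190 r 0.1269 fy -0.0930 F [-6.5  0.3 12.5] fixrot [-0.2 10.8  0.2] ball fx,z [-0.0397  0.111 ]
t 15.4 theta -0.190 r 0.1269 fy -0.0930 F [-6.4  1.5 12.9] fixrot [-0.2 10.8  0.2] ball fx,z [-0.0397  0.111 ]
t 15.45 theta -0.190 r 0.1269 fy -0.0930 F [-7.   0.6 11.7] fixrot [-0.2 10.8  0.2] ball fx,z [-0.0396  0.111 ]
```

View pics/v9.png

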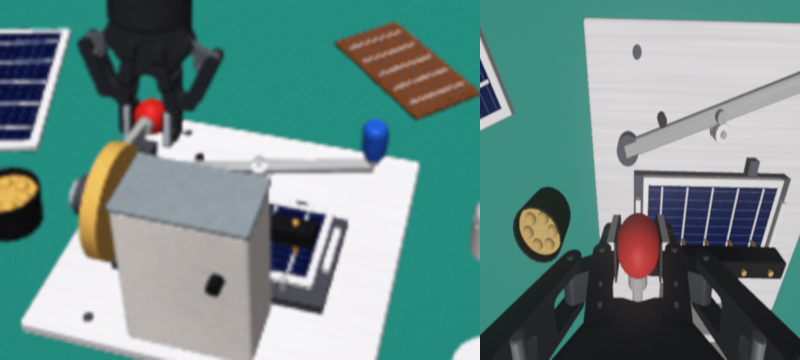

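The pose is static at θ=-0.190. In the crop the red ball is gripped at (148,115), the blue knob is at rest at (375,140), and the probe bar is down on the cell. The bystanders look untouched. Handing in.

```bash
python3 -c "
from h import *
th(); print(job_done()); th()"
```

```text
t 15.45 theta -0.190 r 0.1269 fy -0.0930 F [-7.   0.6 11.7] fixrot [-0.2 10.8  0.2] ball fx,z [-0.0396  0.111 ]
the job is handed in; nothing more can be done
None
the job is handed in; nothing more can be done
```

I swung the squaring lever to its stop and let it return to rest. Then I drew the red knob down to the third click and handed the job in at about 15.5 s while still holding it; no verdict was reported.

**Squaring lever:** It met the stop with a firm rise in push, to about 12–20 N. A top-view overlay then showed the carrier on its home outline, square and against both pins. The blue knob was back within about 2 px of its rest position.

**Probe lever:** I felt clicks at about 0.30, 0.06 and -0.18 to -0.19 rad from level. At the third, the force rose from 8.0 to 13.9 N. The knob then stayed still at -0.190 rad with about 12 N on the fingers, and the last pictures showed the probe bar down on the cell.

**Things that were off:**
- Joint 6 ran into its range limit once on the way to the blue knob, so I turned the tool the other way and pushed with the back of a finger.
- About 27 N of vertical force appeared for a moment at the lever's stop.
- The tool tilted about 11° with the ball while drawing the lever down, and the measured click spacing came out at 0.24–0.25 rad instead of 0.22.
- I did not measure the probe force on the cell, or the click ring's angle by eye.

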